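# Put the straightedge away in its slide-cover case

## Robot

A 7-joint arm with a two-finger parallel gripper is mounted at the origin on the work surface. World frame = base frame: x ahead of the robot, y to its left, z up, the work surface at z = 0. Lengths are in m, angles in rad, forces in N, time in s.
With the tool pointing down it reaches from about 0.4 to 0.85 m from the base axis. Payload 4.5 kg.
Tool frame: the origin (TCP) lies at the very end of the fingers, on their centre line; the grasp point (between the pads) lies 19 mm behind it (r.grip_depth is the distance from the TCP to the grasp point, in m); z points along the fingers, x is the direction in which the jaws open and shut, and the axes are right-handed (so a half turn about z gives the same grasp; the last joint's range is limited). The gripper opens to 88 mm and grips with 3 to 60 N. Pads are 18 mm wide; open, the fingers measure 123 mm over their backs; the gripper's body (75 mm by 187 mm) begins 45 mm behind the grasp point.
Start: joints at [1.238, 0.689, -0.195, 1.565, 0.157, 0.902, -0.215], TCP at [0.224, -0.583, 0.239] pointing down, gripper open.
Joint ranges: [-3.01, 3.01], [-0.46, 2.08], [-1.47, 1.51], [0.13, 2.56], [-1, 4.14], [0.04, 2.09], [-2.66, 2.66]. Speed limits (rad/s): [2.57, 2.57, 3.14, 3.14, 3.14, 3.14, 3.14].

## Interface

Orientations are given as a unit quaternion [x, y, z, w].
In Python, from plant import r gives the robot as it stands. The module is installed in compiled form; this text tells all that it offers.
- The arm moves only by the shell command python3 -m jog 'ROWS' [FORCE]. ROWS is JSON, a list of rows, each a list of 5 numbers: the shift along the tool's x, y, z in units of 1 m (1.0 is 1 m), then the turn about the tool's z in units of 360 degrees (1.0 is 360 degrees), then the closure, from 0 (fully open) to 1 (shut). In form: [[dx, dy, dz, yaw, fingers], ...]. A call has 1 to 20 rows; each row shifts and turns the commanded pose from where the row before left it, along the tool's axes as they then stand; what a row does not reach is not made up. A row lasts 1/10 s, in which the tool goes at most 50 mm and 8.59 degrees, less where a joint would pass 70% of its speed; a pose out of reach is approached as far as the arm can. A call with a number of a shift or a turn outside -1 to 1 is refused whole. A call with a gripper value outside its range is refused whole. The fingers move at their own pace and stop on an object; FORCE is the grip in N (left out, the last holds). Time passes only in rows, so rows that do not move let the fingers close. It gives the time, the measured TCP pose, the force and the opening at its end, in the units of the state.
- r.get_state(): the state, without advancing time (a new reading comes with each control period).
- r.snapshot(name): name is "scene" or "top" or "wrist"; returns the picture (480x640x3 uint8, red, green, blue); there is no depth.
- r.get_calibration(name): a dict with "mtx" (3x3 intrinsics, pixels), "dist" ([k1, k2, p1, p2, k3] as OpenCV has them; the pictures are not rectified), "R" (3x3) and "t" (3): a world point X has camera coordinates R X + t. Camera axes: x right, y down, z forward; pixel columns grow to the right and rows downward; lengths in m; the calibration is good to about 2 mm. A picture is of the moment at which its call begins: read the wrist's pose just before it. get_calibration takes no time and is no camera call; for the wrist camera it gives the pose at the moment of the call.
- r.finish_job(): hands the job in, once; it reports no verdict.
Trained networks look in the newest picture that a camera, given by its name, has taken for a name from the list of things; names that differ only in an ending like _2 or _b are one class to them, and where a whole thing is asked for, a point or a joint stands for the part that bears it (a point fixed in the world has none). Each returns a list of dicts, best first, with "score" (0 to 1); they miss things now and then, are a little off and sometimes report something else, mostly with a low value. They report only what shows in the picture. A call takes as long as a camera call. They do not tell look-alikes from the thing itself.
- r.cut_out(thing, camera): "pixels" (480x640 bool, what is visible of it) and "rect" ([left, top, right, bottom] in pixels, round what is visible of it).
The state is a dict: "clock": time; "q": joint angles; "qd": joint speeds; "joint_torque": joint torques, N m; "tool_pos": TCP position; "eef_rot": TCP orientation; "contact_force": force on the tool from outside, world axes, zero at the start; "moment": the same for the moment, N m; "opening": opening from 0.0 (shut) to 1.0 (fully open).
Only numpy, scipy, OpenCV 4.12 (cv2) and the standard library are available. Lean on these libraries where they do the work, as an engineer would, in place of code of your own. Each camera call takes 0.05 s, during which the arm holds its last target.

## Task

Slide the case's cover fully back. Then draw the straightedge out from under the low rack and lay it down flat, grip block up, on the rubber mat; let go of it, pick it up again, lay it flat in the case with its long edge flush along the whole steel strip, and let go. Last, slide the cover fully shut, leaving the other tools where they are.

Things in the scene. Friction and masses are not known exactly. Their poses are not given: they have to be found in the camera images.
- case: Fixed grey tool case, 360 x 82 mm; origin mid-underside on the table. x: from the open compartment (-x half) to the closed deck; the cover slides to +x to open. Steel guides along both sides, tops 47 mm above the table. Compartment: floor 4 mm above the table, x -174 to -8, y -35 to +35 mm, walls 34 mm over the floor; the cover's underside passes 34 mm over it.
- strip_face (a point): Mid-foot of the upright face of the steel locating strip in the compartment, on its floor, 4 mm above the table. Axes as the case; y points into the strip. Strip 7 mm high, 16 mm wide (y 0 to +16, then the wall). Free floor: y -54 to 0, x -83 to +83 mm. The straightedge's long edge belongs on y = 0 (its centre at y = -20 mm), centred lengthwise within 12 mm.
- cover (a joint): Travel of the aluminium sliding cover along the case's +x, in m: 0 fully shut over the compartment, 0.168 fully back over the deck; stiff stops at both ends. It rubs with about 2.5 N and stays where it is left.
- cover_rib (a point): Centre of the cover's pull rib, an upright bar 12 mm thick along the case's x, 50 mm long across it and 18 mm high, in the middle of the cover, which is 176 x 74 x 4 mm. This point is half-way up the rib, 9 mm above the cover's top face and 51 mm above the table. Axes as strip_face; moves with the cover.
- straightedge_mid (a point): Centre (13 mm above its underside) of the loose straightedge: steel blade 150 x 40 x 6 mm (x, y, z), wooden grip block 36 x 12 x 20 mm (x, y, z) mid-way on its upper face; 26 mm high in all, 0.15 to 0.3 kg; z up out of the grip, by which it goes into the case. It starts under the rack, its bare -x end sticking about 55 mm out of the mouth.
- rack: Fixed low olive steel rack. x points into it; its board spans x 30 to 145, y -90 to 90 mm, underside 46 and top 52 mm above the table, side plates below at y +-86 mm; small sockets on top from x = 108 mm on reach 84 mm above the table.
- rack_mouth (a point): Middle of the rack's mouth, on its centre rail, 10 mm above the table; x into the rack. The straightedge lies along this rail (24 mm wide, 10 mm high, from 58 mm before the mouth to 110 mm inside). Draw it straight out along -x until its inner end is clear of the board before lifting.
- mat_top (a point): Centre of the upper face of the black rubber mat, 200 x 130 x 3 mm (x, y, z), fixed, upper face 3 mm above the table; x and y along its sides. A socket stands near its +x +y corner.
- socket_a_c (a point): Centre of a loose steel socket standing on the mat's corner, 24 mm across, 36 mm high. Bystander.
- socket_b_c (a point): Centre of a loose steel socket standing under the rack's board beside the straightedge, 22 mm across, 30 mm high. Bystander.
- wrench: Loose wrench lying on the table beyond the mat, 150 mm long along its x. Bystander.
- hammer: Loose hammer, 260 mm long along its x, lying at the right side. Bystander.
- screwdriver: Loose screwdriver, 200 mm long along its x, lying at the left side. Bystander.
- brush: Loose brush, 180 mm long along its x, lying at the far left. Bystander.
- oil_can: Loose grey can standing at the far right, 60 mm across, 130 mm high. Bystander.
Not all that is in view belongs to the job. Leave any blue or yellow look-alike of the part that bears straightedge_mid alone.

How it is judged:
By the outcome, as a careful person would: the job done as asked, in the order asked, and still so for the second after the job is handed in, with the robot touching nothing.
It also fails if it takes over 72 s, if anything falls off the work surface, if the arm or the gripper's body presses on something with over 40 N, if the wrist force passes 120 N, or if a joint passes its speed limit or range.

## Working session

There is one attempt and no reset: what is moved stays moved. The work goes in short steps, Python scripts to look and compute and a shell command to move; the robot and the scene stay as the last step left them, time stands still between calls to the robot, and variables do not carry over. Pictures are saved under pics/ and viewed, and the job is handed in when it is done.

```bash
mkdir -p pics; ls; python3 - <<'E'
from plant import r
import cv2
print(r.get_state()); print(r.grip_depth)
for n in ["scene","top","wrist"]:
    cv2.imwrite(f"pics/{n}0.png", r.snapshot(n)[:,:,::-1])
    c=r.get_calibration(n); print(n,c)
E
```

```text
pics
{'clock': 0.0, 'q': array([ 1.23779935,  0.6899732 , -0.19446619,  1.56638134,  0.15730183,
        0.9024877 , -0.21513137]), 'qd': array([ 0.00018767,  0.00011358, -0.00073564, -0.00040591, -0.00024151,
        0.00016509,  0.00074117]), 'joint_torque': array([ 1.30427202e-04, -5.27564478e+01, -1.26684878e+00, -1.53427380e+01,
       -5.26439014e-02,  6.68444205e-03,  1.63607724e-04]), 'tool_pos': array([ 0.22383708, -0.58284698,  0.23790561]), 'eef_rot': array([ 8.24210698e-01, -5.66282491e-01, -8.11377838e-04, -4.55509887e-04]), 'contact_force': array([-0.47348356,  0.3353945 ,  0.54515963]), 'moment': array([ 0.0152054 , -0.01246548,  0.00435251]), 'opening': 1.0001062170776875}
0.0187
scene {'mtx': array([[459.64409514,   0.        , 311.26224878],
       [  0.        , 459.64409514, 229.81261975],
       [  0.        ,   0.        ,   1.        ]]), 'dist': array([-0.00279334,  0.        ,  0.        ,  0.        ,  0.        ]), 'R': array([[-0.35274905,  0.9355458 , -0.01794869],
       [ 0.6940168 ,  0.24871796, -0.67563308],
       [-0.62762153, -0.25078562, -0.737019
[... 290 characters left out ...]
0.        ]), 'R': array([[ 0.02230023, -0.99973176, -0.00625408],
       [-0.98314452, -0.02079391, -0.18164378],
       [ 0.18146501,  0.01019936, -0.98334451]]), 't': array([0.07036281, 0.52063985, 1.23317801])}
wrist {'mtx': array([[349.85961856,   0.        , 317.87400329],
       [  0.        , 349.85961856, 242.36217054],
       [  0.        ,   0.        ,   1.        ]]), 'dist': array([0.00359418, 0.        , 0.        , 0.        , 0.        ]), 'R': array([[ 3.58808652e-01, -9.33411131e-01,  1.06018180e-04],
       [-9.02247407e-01, -3.46800027e-01,  2.56279843e-01],
       [-2.39177691e-01, -9.20510797e-02, -9.66602623e-01]]), 't': array([-0.62411201, -0.03652195,  0.38858067])}
```

View pics/scene0.png

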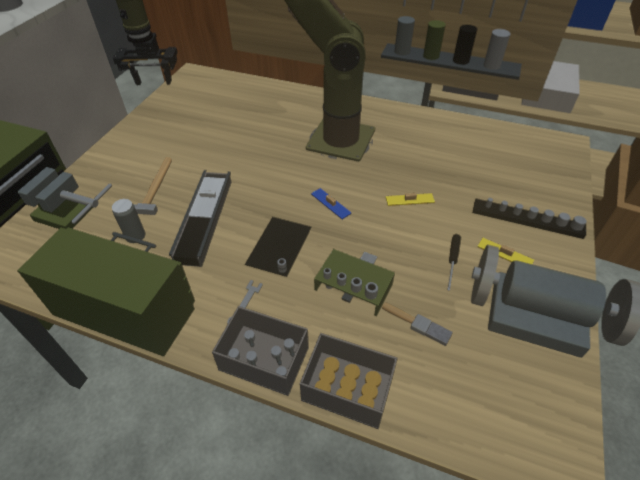

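View pics/top0.png

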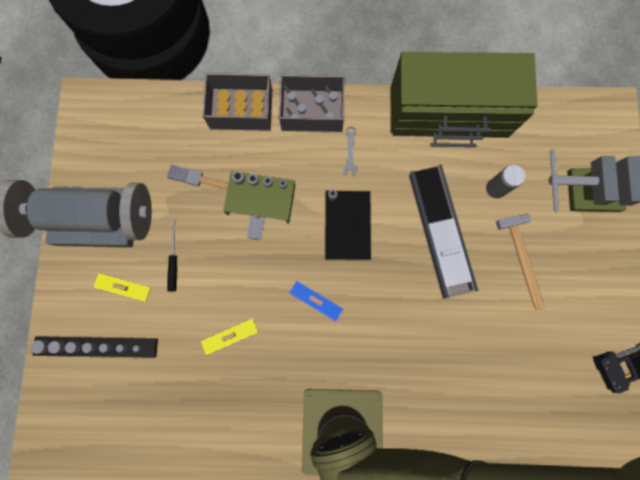

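View pics/wrist0.png

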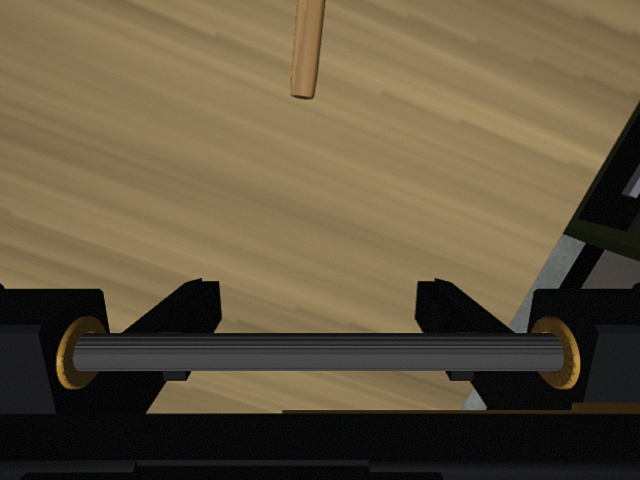

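```bash
cat > h.py <<'E'
import numpy as np, cv2
from plant import r
from scipy.spatial.transform import Rotation as Ro
def cal(n): 
    c=r.get_calibration(n); return c["mtx"],c["dist"],c["R"],c["t"]
def proj(P,c):
    K,d,R,t=c
    P=np.asarray(P,float).reshape(-1,3)
    return cv2.projectPoints(P,cv2.Rodrigues(R)[0],t,K,d)[0][:,0]
def unproj(px,z,c):
    K,d,R,t=c
    u=cv2.undistortPoints(np.asarray(px,float).reshape(-1,1,2),K,d)[:,0]
    D=np.c_[u,np.ones(len(u))]@R; C=-R.T@t
    return C+D*((z-C[2])/D[:,2])[:,None]
def snap(n,f):
    im=r.snapshot(n); cv2.imwrite(f"pics/{f}.png",im[:,:,::-1]); return im
def st():
    s=r.get_state(); e=Ro.from_quat(s["eef_rot"]).as_matrix()
    print("t %.2f tcp %s xax %s zax %s F %s op %.3f"%(s["clock"],s["tool_pos"].round(4),e[:,0].round(3),e[:,2].round(3),s["contact_force"].round(1),s["opening"]))
    return s,e
def crop(im,f,x0,y0,x1,y1,k):
    cv2.imwrite(f"pics/{f}.png",cv2.resize(im[y0:y1,x0:x1,::-1],None,fx=k,fy=k,interpolation=cv2.INTER_CUBIC))
E
python3 - <<'E'
from h import *
im=cv2.imread("pics/top0.png")[:,:,::-1]
crop(im,"a1",390,150,490,310,3.75); crop(im,"a2",200,150,390,270,4)
c=cal("top")
t=r.snapshot("top")
for n in ["case","cover","cover_rib","straightedge_mid","rack","mat_top","socket_a_c","socket_b_c"]:
    try:
        for o in r.cut_out(n,"top")[:3]: 
            p=o["pixels"]; ys,xs=np.nonzero(p)
            rc=cv2.minAreaRect(np.c_[xs,ys].astype(np.float32))
            print(n,round(o["score"],2),np.round(o["rect"]),cv2.boxPoints(rc).round(1).tolist())
    except Exception as e: print(n,e)
E
```

```text
case 0.84 [412. 165. 476. 298.] [[407.1000061035156, 172.3000030517578], [443.70001220703125, 162.39999389648438], [478.29998779296875, 290.6000061035156], [441.70001220703125, 300.5]]
cover 0.61 [430. 217. 471. 287.] [[428.79998779296875, 224.3000030517578], [454.6000061035156, 217.3000030517578], [471.8999938964844, 281.5], [446.1000061035156, 288.5]]
cover_rib 0.7 [428. 219. 472. 288.] [[427.79998779296875, 224.5], [454.0, 217.0], [472.29998779296875, 281.1000061035156], [446.20001220703125, 288.5]]
cover_rib 0.36 [171. 224. 178. 295.] [[167.0, 224.0], [176.0, 224.0], [176.0, 291.0], [167.0, 291.0]]
straightedge_mid 0.97 [ 93. 274. 152. 300.] [[93.4000015258789, 287.3999938964844], [97.30000305175781, 272.70001220703125], [150.8000030517578, 287.0], [146.89999389648438, 301.70001220703125]]
straightedge_mid 0.88 [202. 320. 258. 354.] [[200.10000610351562, 340.79998779296875], [251.1999969482422, 318.20001220703125], [257.29998779296875, 332.0], [206.1999969482422, 354.5]]
straightedge_mid 0.84 [291. 282. 343. 319.] [[288.5, 293.0], [296.0, 280.70001220703125], [342.6000061035156, 309.1000061035156], [335.1000061035156, 321.3999938964844]]
rack 0.79 [222. 171. 295. 225.] [[221.10000610351562, 213.39999389648438], [228.39999389648438, 168.60000610351562], [295.70001220703125, 179.5], [288.5, 224.1999969482422]]
rack 0.74 [485. 165. 525. 202.] [[480.6000061035156, 182.89999389648438], [516.4000244140625, 159.10000610351562], [529.2000122070312, 178.1999969482422], [493.3999938964844, 202.10000610351562]]
mat_top 0.61 [322. 188. 370. 260.] [[324.0, 191.0], [370.0, 191.0], [370.0, 260.0], [324.0, 260.0]]
socket_a_c 0.65 [328. 191. 335. 199.] [[329.0, 191.0], [335.0, 191.0], [335.0, 199.0], [329.0, 199.0]]
```

View pics/a1.png

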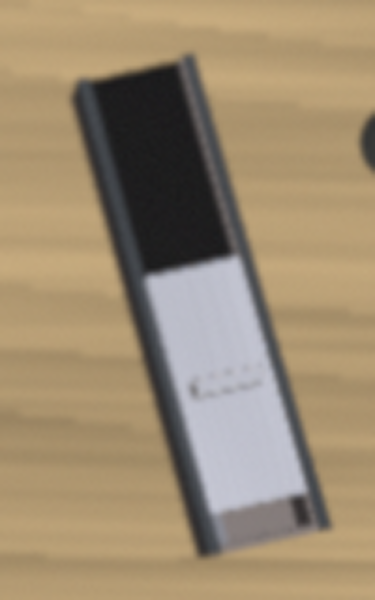

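View pics/a2.png

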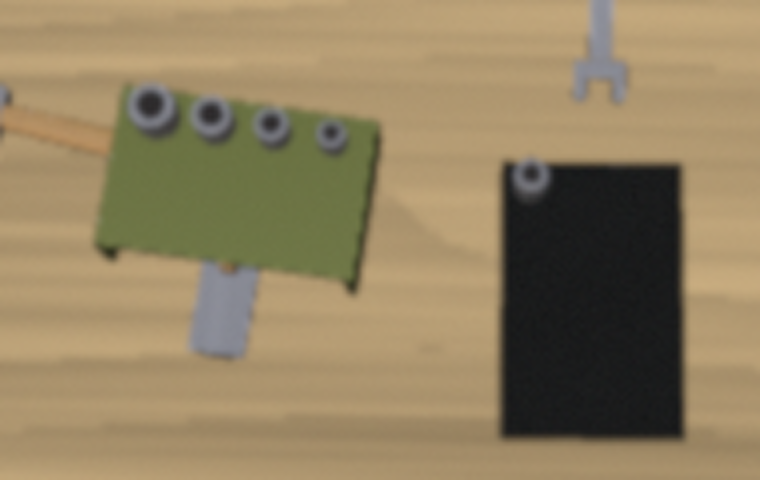

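```bash
python3 - <<'E'
from h import *
c=cal("top")
def q(pts,k,o,z): return unproj(np.array(pts)/k+np.array(o),z,c)[:,:2]
def show(n,P):
    m=P.mean(0); e=(P[0]+P[1]-P[2]-P[3])/2; f=(P[0]+P[3]-P[1]-P[2])/2
    print(n,m.round(4),"long ang %.1f len %.3f; wid ang %.1f len %.3f"%(np.degrees(np.arctan2(e[1],e[0])),np.hypot(*e),np.degrees(np.arctan2(f[1],f[0])),np.hypot(*f)))
show("case",q([(78,92),(192,56),(328,527),(203,556)],3.75,(390,150),.047))
show("cover",q([(145,273),(237,256),(306,492),(212,515)],3.75,(390,150),.042))
show("board",q([(125,83),(380,123),(352,285),(97,247)],4,(200,150),.052))
show("mat",q([(503,162),(681,165),(684,437),(500,437)],4,(200,150),.003))
print("blade end",q([(191,350),(244,357)],4,(200,150),.016))
print("rib",q([(228,384)],3.75,(390,150),.06))
for n,(u,v,z) in dict(can_base=(497,190,.02),sockA=(332,194,.039),hammerhead=(513,222,.02)).items(): print(n,unproj([(u,v)],z,c))
E
```

```text
case [ 0.5281 -0.2628] long ang 13.9 len 0.352; wid ang 106.7 len 0.090
cover [ 0.4703 -0.2813] long ang 14.1 len 0.178; wid ang 103.4 len 0.069
board [0.6132 0.2387] long ang -7.0 len 0.117; wid ang 82.3 len 0.178
mat [ 0.5478 -0.008 ] long ang 0.6 len 0.197; wid ang 90.7 len 0.128
blade end [[0.50269171 0.27138668]
 [0.49853426 0.23428702]]
rib [[ 0.46665503 -0.27873407]]
can_base [[ 0.65215061 -0.42372172  0.02      ]]
sockA [[0.62640689 0.03938646 0.039     ]]
hammerhead [[ 0.56126088 -0.46330904  0.02      ]]
```

```bash
python3 -m jog '[[0,0,0,-0.0231,0],[0,0,0,-0.0231,0],[0,0,0,-0.0231,0],[0,0,0,-0.0231,0],[0,0,0,-0.0231,0],[0,0,0,-0.0231,0],[0,0,0,-0.0231,0],[0,0,0,-0.0231,0],[0,0,0,-0.0231,0],[0,0,0,-0.0231,0]]' 20
python3 -m jog '[[0.025,-0.02,0,0,0.5],[0.025,-0.02,0,0,0.5],[0.025,-0.02,0,0,0.5],[0.025,-0.02,0,0,0.5],[0.025,-0.02,0,0,0.5],[0.025,-0.02,0,0,0.5],[0.025,-0.02,0,0,0.5],[0.025,-0.02,0,0,0.5],[0.025,-0.02,0,0,0.5],[0.025,-0.02,0,0,0.5],[0.025,-0.02,0,0,0.5],[0,0,0,0,0.5],[0,0,0,0,0.5]]'
python3 - <<'E'
from h import *
s,e=st(); print(s["q"].round(2))
c=cal("wrist"); im=snap("wrist","w1")
print(-c[2].T@c[3], c[2][2])
for n in ["cover_rib","case"]:
  for o in r.cut_out(n,"wrist")[:2]: print(n,o["score"],o["rect"])
E
```

```text
clock: 1.6
tool_pos: [0.224, -0.5835, 0.2388]
eef_rot: [0.992, 0.126, -0.0, 0.0]
contact_force: [-0.1, -0.1, -0.0]
opening: 1.001
clock: 2.9
tool_pos: [0.4372, -0.3025, 0.2389]
eef_rot: [0.992, 0.124, -0.0, 0.0]
contact_force: [0.1, 0.3, -0.4]
opening: 0.499
t 2.90 tcp [ 0.4372 -0.3025  0.2389] xax [ 0.969  0.246 -0.   ] zax [-0.    -0.001 -1.   ] F [ 0.1  0.3 -0.4] op 0.499
[ 0.87  0.61 -0.58  1.83  0.45  0.83  0.32]
[ 0.4200555  -0.23879896  0.38573837] [ 0.06262804 -0.24957418 -0.96632834]
cover_rib 0.72 [263.9, 168.7, 449.8, 244.0]
case 0.94 [233.9, 160.3, 619.4, 254.8]
```

View pics/w1.png

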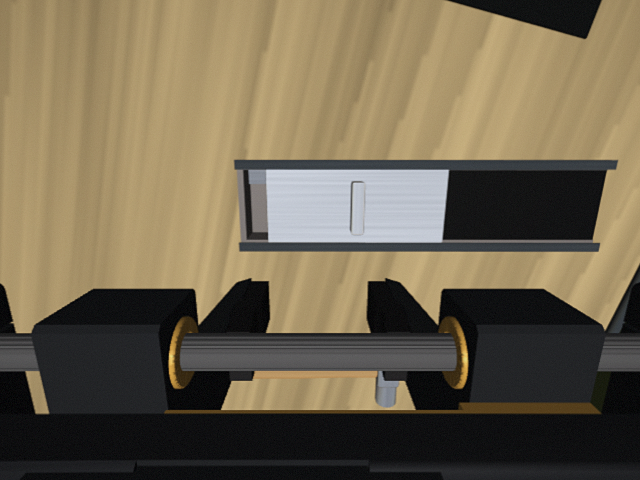

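```bash
python3 - <<'E'
from h import *
im=cv2.imread("pics/w1.png")[:,:,::-1]
crop(im,"w1c",225,150,425,260,4); crop(im,"w1d",425,150,625,260,4)
E
```

```text
(no output)
```

View pics/w1c.png

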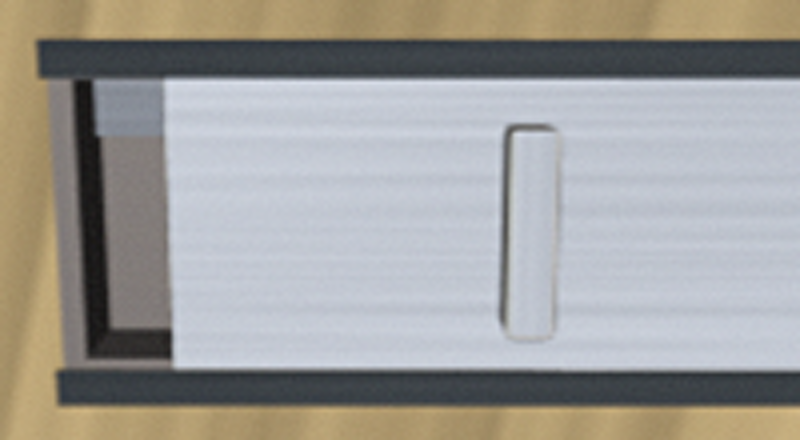

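View pics/w1d.png

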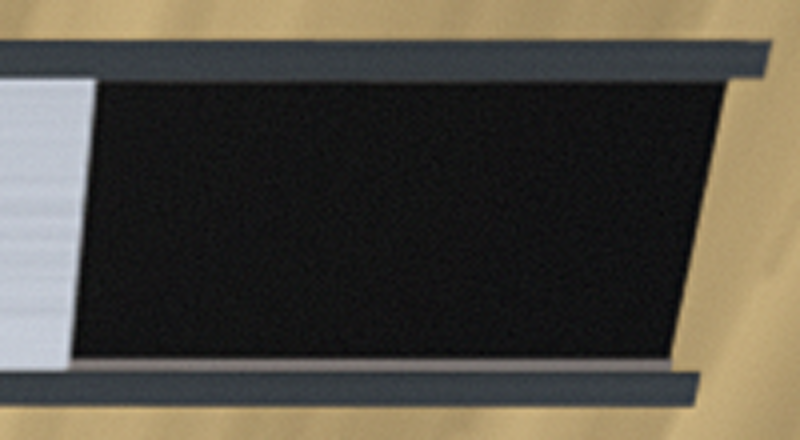

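```bash
python3 - <<'E'
from h import *
c=cal("wrist")
def q(pts,z,k=4,o=(225,150)): return unproj(np.array(pts,float)/k+np.array(o),z,c)[:,:2]
A=q([(38,40),(58,405)],.047); B=q([(771,41),(696,405)],.047,4,(425,150))
print(A,B)
for u in (B-A): print("ang %.2f len %.4f"%(np.degrees(np.arctan2(u[1],u[0])),np.hypot(*u)))
m=(A.sum(0)+B.sum(0))/4; print("case",m, "wid",np.hypot(*(A[0]-A[1])),np.hypot(*(B[0]-B[1])))
th=np.arctan2(*((B-A).mean(0)[::-1])); X=np.array([np.cos(th),np.sin(th)]);Y=np.array([-X[1],X[0]])
R=q([(510,127),(558,127),(503,340),(555,340)],.060); rm=R.mean(0)
print("rib",rm,"in case",(rm-m)@X,(rm-m)@Y, R)
S=q([(95,137),(165,136)],.011); print("strip edge case",[( (s-m)@X,(s-m)@Y) for s in S])
t=r.get_state()["tool_pos"][:2]; d=rm-t
s,e=st(); print("tool shift", e[:2,0]@d, e[:2,1]@d)
E
```

```text
[[ 0.34475381 -0.26917572]
 [ 0.36603769 -0.35618206]] [[ 0.69402633 -0.18219926]
 [ 0.71648775 -0.26829374]]
ang 13.98 len 0.3599
ang 14.08 len 0.3613
case [ 0.5303264 -0.2689627] wid 0.08957180063034417 0.08897625807612358
rib [ 0.46812822 -0.28395983] in case -0.06397847487698169 0.0005302513067833374 [[ 0.45650618 -0.26088652]
 [ 0.46721169 -0.25820807]
 [ 0.46836494 -0.30988422]
 [ 0.48043009 -0.30686049]]
strip edge case [(np.float64(-0.17492596201629476), np.float64(0.018699210385902245)), (np.float64(-0.15635014397596558), np.float64(0.018973625060322057))]
t 3.05 tcp [ 0.4359 -0.3042  0.2386] xax [ 0.97   0.243 -0.001] zax [-0.001 -0.001 -1.   ] F [ 0.6  0.7 -0.3] op 0.501
tool shift 0.03615947100633982 -0.011793670619789866
```

```bash
python3 -m jog '[[0.018,-0.006,0.02,0,0.5],[0.018,-0.006,0.03,0,0.5],[0,0,0.03,0,0.5],[0,0,0.03,0,0.5],[0,0,0.03,0,0.5],[0,0,0.03,0,0.5],[0,0,0.02,0,0.5],[0,0,0.002,0,0.5],[0,0,0,0,0.5]]'
python3 -c "
from h import *
s,e=st(); snap('wrist','w2'); snap('scene','s2')"
```

```text
clock: 3.95
tool_pos: [0.4684, -0.2831, 0.0467]
eef_rot: [0.992, 0.123, -0.0, 0.0]
contact_force: [-0.7, 0.6, 0.7]
opening: 0.5
t 3.95 tcp [ 0.4684 -0.2831  0.0467] xax [ 0.97   0.244 -0.001] zax [-0.001 -0.    -1.   ] F [-0.7  0.6  0.7] op 0.500
```

View pics/w2.png

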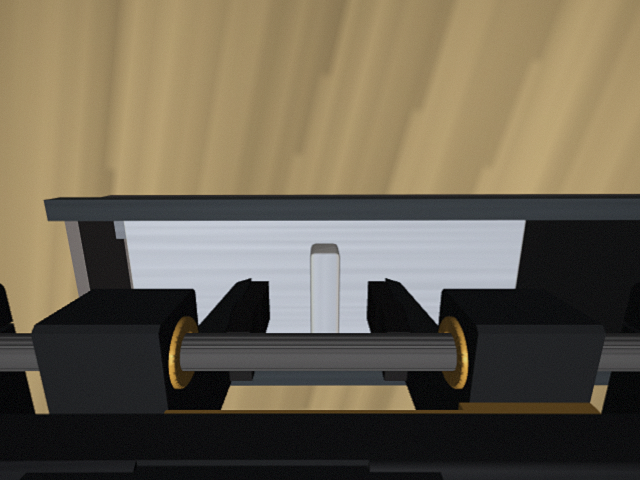

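The rib stands between the fingers, at column 325, with the fingers at 268 and 368. I'll close on it and pull.

```bash
python3 -m jog '[[0,0,0,0,1],[0,0,0,0,1],[0,0,0,0,1],[0,0,0,0,1],[0,0,0,0,1]]' 20
python3 -m jog '[[0.01,0,0,0,1],[0.015,0,0,0,1],[0.02,0,0,0,1],[0.02,0,0,0,1],[0.02,0,0,0,1],[0.02,0,0,0,1],[0.015,0,0,0,1],[0.01,0,0,0,1],[0.005,0,0,0,1],[0.003,0,0,0,1],[0,0,0,0,1],[0,0,0,0,1]]'
```

```text
clock: 4.55
tool_pos: [0.4698, -0.2823, 0.0471]
eef_rot: [0.992, 0.124, 0.001, 0.0]
contact_force: [1.4, -1.5, 2.6]
opening: 0.137
clock: 5.75
tool_pos: [0.6028, -0.2485, 0.0471]
eef_rot: [0.992, 0.123, 0.0, 0.0]
contact_force: [-0.1, 0.6, 4.8]
opening: 0.131
```

```bash
python3 -m jog '[[0.002,0,0,0,1],[0.002,0,0,0,1],[0.002,0,0,0,1],[0,0,0,0,1]]'; python3 -m jog '[[0.002,0,0,0,1],[0.002,0,0,0,1],[0,0,0,0,1]]'
```

```text
clock: 6.15
tool_pos: [0.6082, -0.2472, 0.0471]
eef_rot: [0.992, 0.123, -0.0, 0.0]
contact_force: [-0.8, 0.9, 6.1]
opening: 0.135
clock: 6.45
tool_pos: [0.6089, -0.247, 0.047]
eef_rot: [0.992, 0.123, -0.004, 0.0]
contact_force: [-8.4, 0.0, 12.6]
opening: 0.131
```

```bash
python3 -m jog '[[0.002,0,0,0,1],[0.001,0,0,0,1],[0,0,0,0,1]]'; python3 -m jog '[[-0.005,0,0,0,1],[0,0,0,0,0.7],[0,0,0,0,0.6],[0,0,0,0,0.6],[0,0,-0.03,0,0.5],[0,0,-0.04,0,0.5],[0,0,-0.04,0,0.5],[0,0,-0.04,0,0.5],[0,0,0,0,0.5],[0,0,0,0,0.5]]'
python3 - <<'E'
from h import *
s,e=st(); snap("top","t3"); im=snap("wrist","w3")
E
```

```text
clock: 6.75
tool_pos: [0.6089, -0.247, 0.047]
eef_rot: [0.992, 0.123, -0.007, 0.001]
contact_force: [-14.2, 0.3, 16.9]
opening: 0.133
clock: 7.75
tool_pos: [0.6109, -0.2466, 0.1973]
eef_rot: [0.992, 0.123, 0.001, 0.0]
contact_force: [-0.5, -0.2, -0.6]
opening: 0.498
t 7.75 tcp [ 0.6109 -0.2466  0.1973] xax [0.97  0.245 0.001] zax [ 0.001 -0.001 -1.   ] F [-0.5 -0.2 -0.6] op 0.498
```

View pics/w3.png

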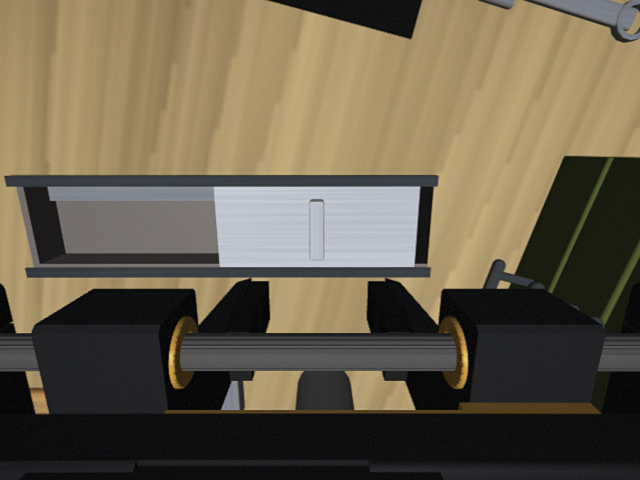

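View pics/t3.png

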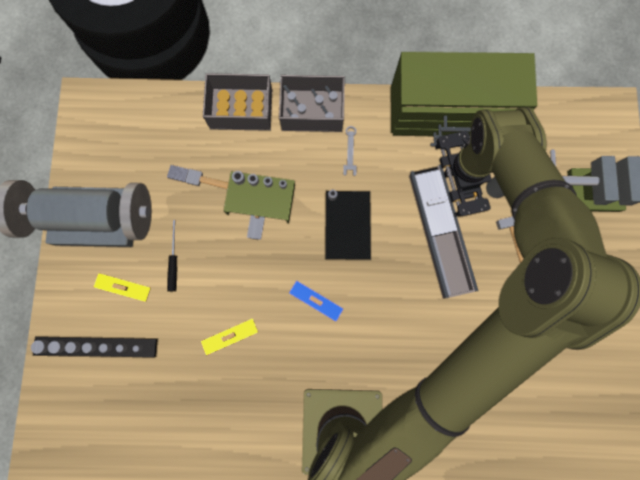

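```bash
python3 -m jog '[[0,0,0,-0.0238,0.4],[0,0,0,-0.0238,0.4],[0,0,0,-0.0238,0.4],[0,0,0,-0.0238,0.4],[0,0,0,-0.0238,0.4],[0,0,0,-0.0238,0.4],[0,0,0,-0.0238,0.3],[0,0,0,-0.0238,0.3]]'
python3 -m jog '[[0.015,-0.004,-0.004,0,0.3],[0.03,-0.004,-0.004,0,0.3],[0.03,-0.004,-0.004,0,0.3],[0.03,-0.005,-0.004,0,0.3],[0.03,-0.005,-0.004,0,0.3],[0.03,-0.005,-0.004,0,0.3],[0.03,-0.005,-0.004,0,0.3],[0.03,-0.005,-0.004,0,0.3],[0.03,-0.005,-0.004,0,0.3],[0.03,-0.005,-0.004,0,0.3],[0.03,-0.005,0,0,0.3],[0.03,-0.005,0,0,0.3],[0.03,-0.005,0,0,0.3],[0.03,-0.004,0,0,0.3],[0.03,-0.004,0,0,0.3],[0.03,-0.004,0,0,0.3],[0.02,0,0,0,0.3],[0,0,0,0,0.3],[0,0,0,0,0.3]]'
python3 - <<'E'
from h import *
s,e=st(); print(s["q"].round(2)); im=snap("wrist","w4")
for n in ["straightedge_mid","rack_mouth","rack"]:
  for o in r.cut_out(n,"wrist")[:2]:
    rc=cv2.minAreaRect(np.argwhere(o["pixels"])[:,::-1].astype(np.float32)); print(n,o["score"],o["rect"],cv2.boxPoints(rc).tolist())
E
```

```text
clock: 8.65
tool_pos: [0.6094, -0.2463, 0.1945]
eef_rot: [0.748, 0.663, -0.001, -0.002]
contact_force: [0.0, 0.3, 0.3]
opening: 0.698
clock: 10.55
tool_pos: [0.5975, 0.2439, 0.236]
eef_rot: [0.751, 0.661, -0.001, 0.0]
contact_force: [0.5, 0.1, -0.6]
opening: 0.7
t 10.55 tcp [0.5975 0.2439 0.236 ] xax [ 0.127  0.992 -0.002] zax [-0.001 -0.001 -1.   ] F [ 0.5  0.1 -0.6] op 0.700
[-0.06  0.82 -0.8   1.48  0.63  1.11  0.46]
straightedge_mid 0.65 [299.4, 116.4, 335.3, 181.6] [[296.0, 118.0], [335.0, 118.0], [335.0, 179.0], [296.0, 179.0]]
rack_mouth 0.91 [219.4, 174.3, 415.2, 302.6] [[219.8455047607422, 178.09765625], [411.9256896972656, 175.79727172851562], [413.4327392578125, 301.635498046875], [221.35256958007812, 303.9358825683594]]
rack_mouth 0.27 [296.4, 119.1, 338.5, 182.2] [[296.0, 118.0], [335.0, 118.0], [335.0, 180.0], [296.0, 180.0]]
rack 0.66 [220.4, 179.4, 410.1, 304.8] [[218.95826721191406, 177.0665283203125], [409.96942138671875, 175.91586303710938], [410.72796630859375, 301.8329772949219], [219.716796875, 302.983642578125]]
rack 0.22 [407.0, 241.2, 566.6, 287.2] [[405.20794677734375, 270.9207763671875], [409.089111328125, 232.10887145996094], [568.7920532226562, 248.07916259765625], [564.910888671875, 286.89105224609375]]
```

View pics/w4.png

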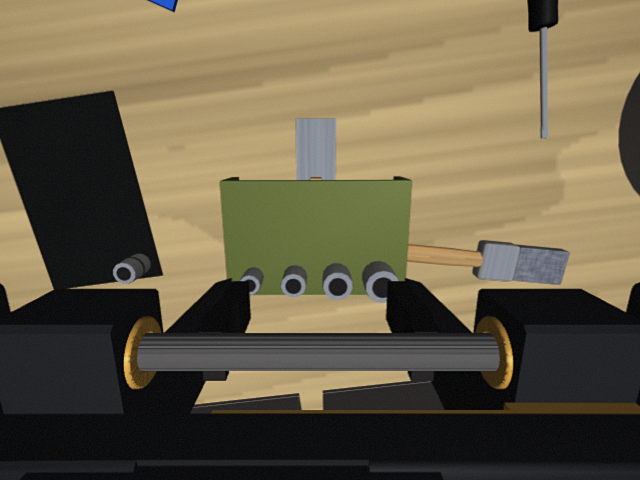

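```bash
python3 - <<'E'
from h import *
im=cv2.imread("pics/w4.png")[:,:,::-1]
crop(im,"w4c",210,105,420,210,3.8)
crop(im,"w4d",0,85,170,295,2.8)
E
```

```text
(no output)
```

View pics/w4c.png

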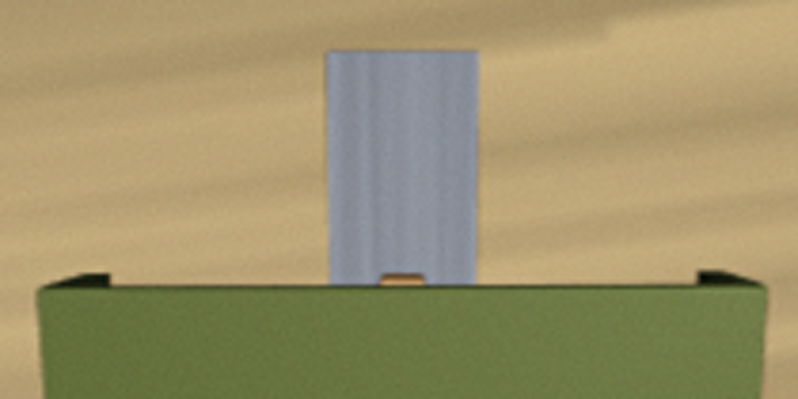

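View pics/w4d.png

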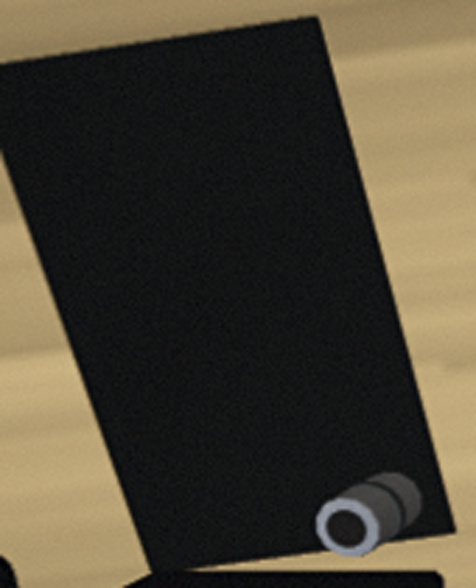

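```bash
python3 - <<'E'
from h import *
c=cal("wrist"); s,e=st()
def q(pts,z,k=3.8,o=(210,105)): return unproj(np.array(pts,float)/k+np.array(o),z,c)[:,:2]
ang=lambda u:np.degrees(np.arctan2(u[1],u[0]))
B=q([(327,51),(478,51),(331,285),(475,285)],.016)
print(B); print("w",np.hypot(*(B[1]-B[0])),np.hypot(*(B[3]-B[2])),"ang",ang(B[2]-B[0]),ang(B[3]-B[1]),ang((B[2]+B[3]-B[0]-B[1])))
em=(B[0]+B[1])/2; mm=(B[2]+B[3])/2
F=q([(38,288),(767,288)],.052); print("board front",F,"mid",F.mean(0),"w",np.hypot(*(F[1]-F[0])),"ang",ang(F[0]-F[1]))
g=q([(402,273)],.036); print("grip near edge top",g)
M=q([(0,66),(320,16),(456,531),(152,572)],.003,2.8,(0,85)); print("mat",M,M[1:].mean(0), ang(M[2]-M[1]))
sk=unproj([(124,272)],.039,c); print("sockA",sk)
u=(mm-em)/np.hypot(*(mm-em)); print("outer end",em,"dir",u)
F0=F.mean(0); print("protrusion", (F0-em)@u, "grip edge from end",(g[0]-em)@u,)
for dd in (0.02,0.0265):
  tgt=em+u*dd; d=tgt-s["tool_pos"][:2]; print(dd,tgt,"shift",e[:2,0]@d,e[:2,1]@d)
E
```

```text
t 10.75 tcp [0.5987 0.2421 0.2364] xax [ 0.129  0.992 -0.001] zax [-0.    -0.001 -1.   ] F [-0.1 -0.3 -1. ] op 0.698
[[0.49988279 0.23238331]
 [0.50499169 0.27150045]
 [0.55976651 0.22470198]
 [0.56483646 0.263675  ]]
w 0.03944935390020167 0.039301408686549424 ang -7.309452890412098 -7.4498620323693 -7.379645756642494
board front [[0.54855317 0.15556199]
 [0.57171082 0.33358683]] mid [0.56013199 0.24457441] w 0.1795246978712613 ang -97.41147576895723
grip near edge top [[0.55764154 0.24471058]]
mat [[ 0.45051592 -0.06662659]
 [ 0.44896016  0.05366913]
 [ 0.6474879   0.05465399]
 [ 0.64890653 -0.07520703]] [0.58178486 0.0110387 ] 0.2842299725047198
sockA [[0.62858811 0.03380239 0.039     ]]
outer end [0.50243724 0.25194188] dir [ 0.99171685 -0.1284433 ]
protrusion 0.058163160166461884 grip edge from end 0.05567584254773748
0.02 [0.52227158 0.24937301] shift -0.0026793932570799146 -0.07668225121607851
0.0265 [0.52871774 0.24853813] shift -0.0026730651738972357 -0.07018225434433764
```

```bash
python3 -m jog '[[-0.003,-0.0255,0,0,0.3],[0,-0.0255,0.01,0,0.3],[0,-0.0255,0.02,0,0.3],[0,0,0.03,0,0.3],[0,0,0.03,0,0.3],[0,0,0.03,0,0.3],[0,0,0.03,0,0.3],[0,0,0.03,0,0.3],[0,0,0.025,0,0.3],[0,0,0.015,0,0.3],[0,0,0.006,0,0.3],[0,0,0.003,0,0.3],[0,0,0,0,0.3]]'
python3 -c "
from h import *
s,e=st(); snap('wrist','w5')"
```

```text
clock: 12.05
tool_pos: [0.5227, 0.2508, 0.0083]
eef_rot: [0.751, 0.661, 0.001, 0.0]
contact_force: [0.2, 0.6, 0.5]
opening: 0.699
t 12.05 tcp [0.5227 0.2508 0.0083] xax [0.127 0.992 0.001] zax [ 0.001  0.001 -1.   ] F [0.2 0.6 0.5] op 0.699
```

View pics/w5.png

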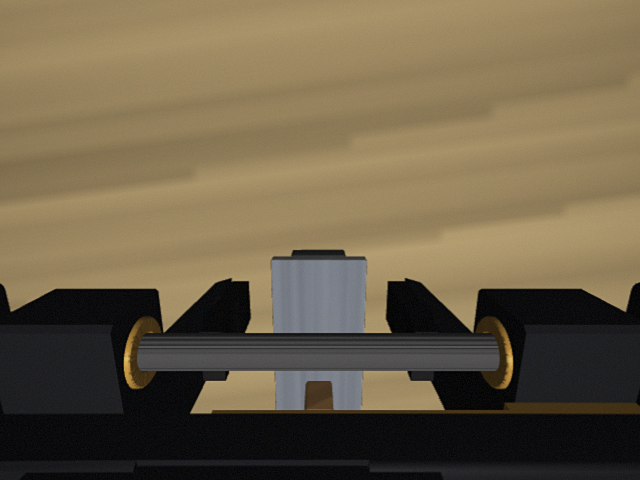

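The blade (columns 272–366) is centred between the fingers. I'll go 3 mm lower, close, and draw it out about 42 mm.

```bash
python3 -m jog '[[0,0,0.003,0,0.3],[0,0,0,0,1],[0,0,0,0,1],[0,0,0,0,1],[0,0,0,0,1],[0,0,0,0,1]]' 20
python3 -m jog '[[0,-0.005,0,0,1],[0,-0.01,0,0,1],[0,-0.01,0,0,1],[0,-0.01,0,0,1],[0,-0.006,0,0,1],[0,-0.003,0,0,1],[0,0,0,0,1],[0,0,0,0,1]]'
python3 -c "
from h import *
s,e=st(); snap('wrist','w6')"
```

```text
clock: 12.7
tool_pos: [0.5223, 0.2507, 0.0049]
eef_rot: [0.751, 0.661, 0.0, 0.0]
contact_force: [-0.6, -0.9, 2.0]
opening: 0.45
clock: 13.5
tool_pos: [0.4781, 0.2564, 0.0048]
eef_rot: [0.75, 0.661, -0.0, -0.0]
contact_force: [0.2, 0.5, 2.8]
opening: 0.453
t 13.50 tcp [0.4781 0.2564 0.0048] xax [0.126 0.992 0.   ] zax [-0.001  0.    -1.   ] F [0.2 0.5 2.8] op 0.453
```

View pics/w6.png

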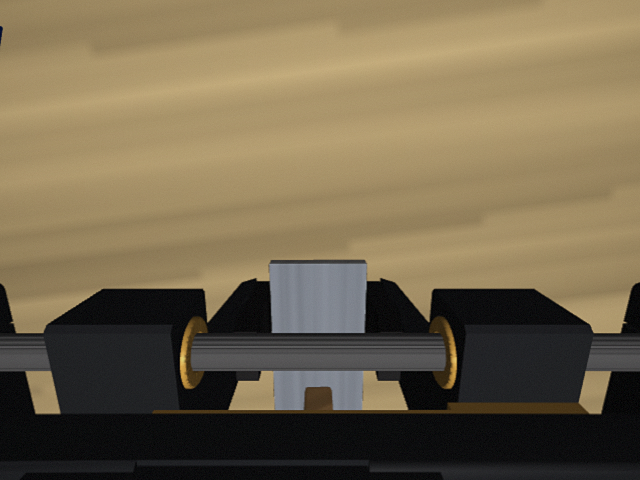

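```bash
python3 -m jog '[[0,0,0,0,0.3],[0,0,0,0,0.3],[0,0,-0.02,0,0.3],[0,0,-0.03,0,0.4],[0,0.02,-0.005,0,0.5],[0,0.02,0,0,0.5],[0,0.0145,0,0,0.5],[0,0,0,0,0.5]]'
python3 -c "
from h import *
s,e=st(); snap('wrist','w7')"
```

```text
clock: 14.35
tool_pos: [0.5348, 0.248, 0.0593]
eef_rot: [0.752, 0.659, 0.0, 0.001]
contact_force: [-0.5, -0.8, 0.1]
opening: 0.501
t 14.35 tcp [0.5348 0.248  0.0593] xax [ 0.131  0.991 -0.   ] zax [ 0.002 -0.    -1.   ] F [-0.5 -0.8  0.1] op 0.501
```

View pics/w7.png

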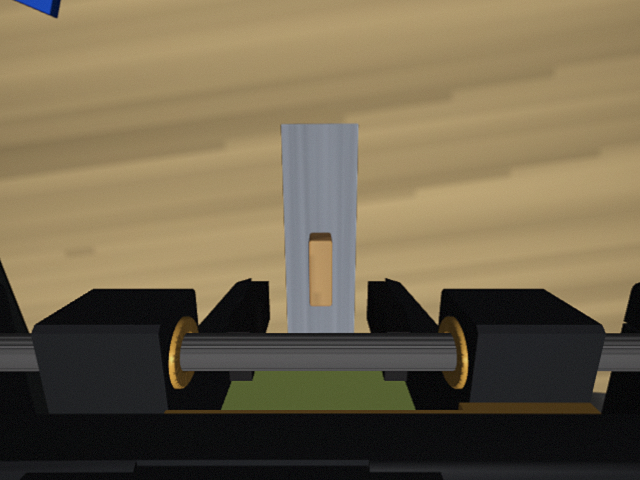

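```bash
python3 - <<'E'
from h import *
c=cal("wrist"); s,e=st()
g=unproj([(320,241),(320,305),(320,125)],.036,c)[:,:2]; o=unproj([(320,125)],.016,c)[0,:2]
print(g,o); d=g[:2].mean(0)-s["tool_pos"][:2]
print("len",np.hypot(*(g[0]-g[1])),"shift",e[:2,0]@d,e[:2,1]@d)
E
```

```text
t 14.40 tcp [0.533  0.2486 0.0593] xax [ 0.129  0.992 -0.   ] zax [-0. -0. -1.] F [-0.9  0.7  1.5] op 0.500
[[0.51112803 0.25240307]
 [0.54576185 0.24796326]
 [0.45619697 0.25944424]] [0.45490475 0.25968961]
len 0.03491723397163866 shift 0.0009814855377270465 -0.004704305073585975
```

```bash
python3 -m jog '[[0.001,-0.004,0.01,0,0.5],[0,0,0.015,0,0.5],[0,0,0.01,0,0.5],[0,0,0.004,0,0.5],[0,0,0,0,0.5]]'
python3 -m jog '[[0,0,0,0,1],[0,0,0,0,1],[0,0,0,0,1],[0,0,0,0,1],[0,0,0,0,1],[0,0,0,0,1]]' 35
python3 -m jog '[[0,-0.005,0,0,1],[0,-0.01,0,0,1],[0,-0.012,0,0,1],[0,-0.012,0,0,1],[0,-0.012,0,0,1],[0,-0.012,0,0,1],[0,-0.01,0,0,1],[0,-0.005,0,0,1],[0,0,0,0,1],[0,0,0,0,1]]'
python3 -c "
from h import *
s,e=st(); snap('wrist','w8'); snap('top','t8')"
```

```text
clock: 14.9
tool_pos: [0.528, 0.2506, 0.0196]
eef_rot: [0.75, 0.661, -0.001, -0.0]
contact_force: [0.3, 0.2, -0.1]
opening: 0.503
clock: 15.5
tool_pos: [0.529, 0.2506, 0.021]
eef_rot: [0.751, 0.661, 0.0, 0.0]
contact_force: [0.1, -0.6, 2.9]
opening: 0.133
clock: 16.5
tool_pos: [0.4505, 0.261, 0.0207]
eef_rot: [0.75, 0.661, -0.0, -0.001]
contact_force: [-3.2, 1.1, 1.5]
opening: 0.132
t 16.50 tcp [0.4505 0.261  0.0207] xax [0.126 0.992 0.   ] zax [-0.001  0.    -1.   ] F [-3.2  1.1  1.5] op 0.132
```

View pics/w8.png

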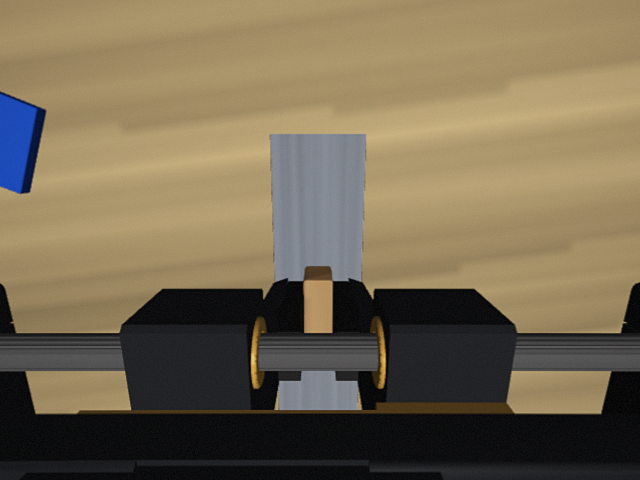

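View pics/t8.png

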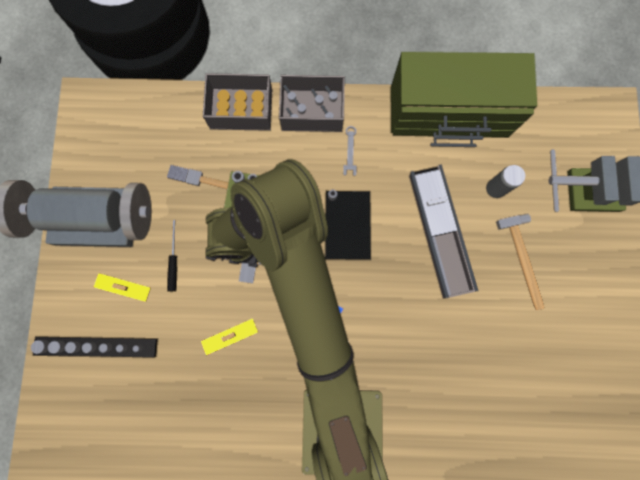

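```bash
python3 -m jog '[[0,0,-0.01,0,1],[0,0,-0.02,0,1],[0,0,-0.025,0,1],[0,0,-0.025,0,1],[0,0,-0.01,0,1],[0,0,0,0,1]]'
python3 -m jog '[[-0.0139,0.0067,0,0,1],[-0.025,0.0124,0,0,1],[-0.025,0.0124,0,0,1],[-0.025,0.0124,0,0,1],[-0.025,0.0124,0,0,1],[-0.025,0.0124,0,0,1],[-0.025,0.0124,0,0,1],[-0.025,0.0124,0,0,1],[-0.025,0.0124,0,0,1],[-0.025,0.0124,0,0,1],[-0.0199,0.0104,0,0,1],[0,0,0,-0.01,1],[0,0,0,-0.011,1],[0,0,0,0,1],[0,0,0,0,1]]'
python3 -c "
from h import *
s,e=st(); snap('wrist','w9'); snap('top','t9');snap('scene','s9')"
```

```text
clock: 17.2
tool_pos: [0.4526, 0.2608, 0.1119]
eef_rot: [0.751, 0.66, 0.001, 0.0]
contact_force: [0.1, -0.3, -3.1]
opening: 0.134
clock: 18.7
tool_pos: [0.5454, -0.0135, 0.1096]
eef_rot: [0.706, 0.708, -0.001, -0.0]
contact_force: [-0.3, 0.1, -1.8]
opening: 0.131
t 18.70 tcp [ 0.5454 -0.0135  0.1096] xax [-0.003  1.    -0.001] zax [-0.002 -0.001 -1.   ] F [-0.3  0.1 -1.8] op 0.131
```

View pics/w9.png

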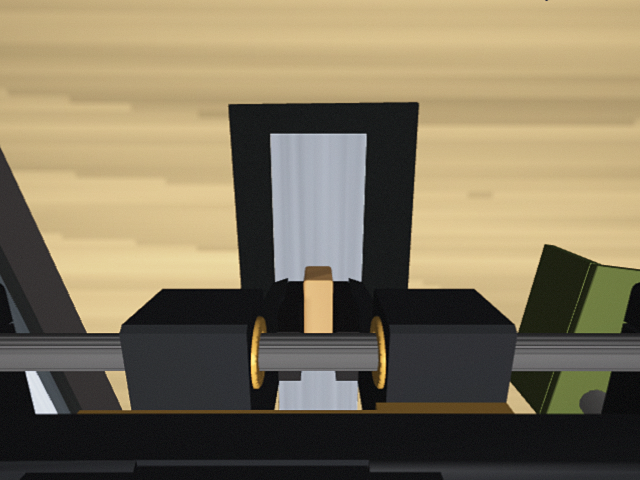

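View pics/s9.png

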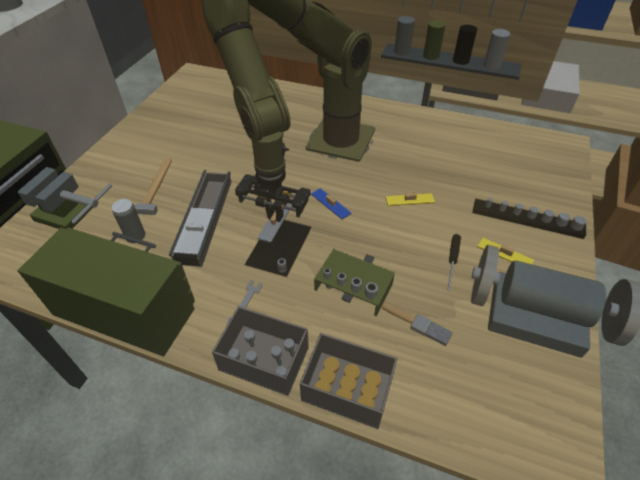

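```bash
python3 -m jog '[[0,0,0.015,0,1],[0,0,0.025,0,1],[0,0,0.025,0,1],[0,0,0.015,0,1],[0,0,0.008,0,1],[0,0,0.004,0,1],[0,0,0.002,0,1],[0,0,0.001,0,1],[0,0,0,0,1]]'
```

```text
clock: 19.75
tool_pos: [0.5467, -0.0123, 0.0162]
eef_rot: [0.705, 0.709, 0.0, 0.0]
contact_force: [-0.2, -0.9, -2.3]
opening: 0.135
```

```bash
python3 -m jog '[[0,0,0.001,0,1],[0,0,0.001,0,1],[0,0,0,0,1]]'
```

```text
clock: 20.05
tool_pos: [0.5466, -0.0124, 0.014]
eef_rot: [0.705, 0.709, 0.0, 0.0]
contact_force: [0.6, 0.4, -0.5]
opening: 0.13
```

```bash
python3 -m jog '[[0,0,0.001,0,1],[0,0,0,0,0.5],[0,0,0,0,0.5],[0,0,0,0,0.5],[0,0,-0.02,0,0.5],[0,0,-0.03,0,0.5],[0,0,-0.03,0,0.5],[0,0,-0.01,0,0.5],[0,0,0,0,0.5],[0,0,0,0,0.5]]'
python3 -c "
from h import *
s,e=st(); snap('wrist','w10'); snap('scene','s10')
for o in r.cut_out('straightedge_mid','scene')[:4]: print(o['score'],o['rect'])"
```

```text
clock: 21.05
tool_pos: [0.5458, -0.0128, 0.1018]
eef_rot: [0.705, 0.709, -0.001, -0.0]
contact_force: [-0.2, 0.0, -0.5]
opening: 0.5
t 21.05 tcp [ 0.5458 -0.0128  0.1018] xax [-0.005  1.    -0.001] zax [-0.001 -0.001 -1.   ] F [-0.2  0.  -0.5] op 0.500
0.91 [261.8, 224.8, 294.6, 264.1]
0.89 [388.1, 193.0, 434.5, 207.6]
0.76 [478.1, 239.4, 533.3, 264.0]
0.64 [310.8, 187.8, 353.2, 220.1]
```

View pics/w10.png

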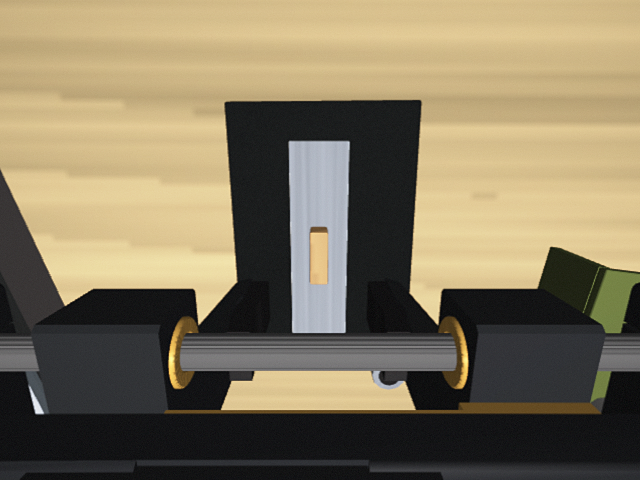

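```bash
python3 - <<'E'
from h import *
im=cv2.imread("pics/w10.png")[:,:,::-1]; crop(im,"w10c",270,130,370,340,2.8)
c=cal("wrist"); s,e=st()
g=unproj([(318.5,232),(318.5,284)],.029,c)[:,:2]
o=unproj([(289,141),(349,141)],.009,c)[:,:2]
print(g,o,o.mean(0)+[.075,0]); d=g.mean(0)-s["tool_pos"][:2]
print("len",np.hypot(*(g[0]-g[1])),"shift",e[:2,0]@d,e[:2,1]@d)
E
```

```text
t 21.20 tcp [ 0.5455 -0.0126  0.1014] xax [-0.005  1.    -0.   ] zax [-0.002 -0.    -1.   ] F [ 0.3  0.4 -0.5] op 0.501
[[ 0.52992986 -0.01233178]
 [ 0.56562177 -0.01213221]] [[ 0.47326072 -0.03205596]
 [ 0.47306035  0.00739499]] [ 0.54816053 -0.01233048]
len 0.03569246761580665 shift 0.00033816458458161056 0.00229390756955669
```

```bash
python3 -m jog '[[0,0.002,0.02,0,0.5],[0,0,0.03,0,0.5],[0,0,0.02,0,0.5],[0,0,0.012,0,0.5],[0,0,0.005,0,0.5],[0,0,0,0,0.5],[0,0,0,0,1],[0,0,0,0,1],[0,0,0,0,1],[0,0,0,0,1],[0,0,0,0,1]]' 35
python3 -m jog '[[0,0,-0.01,0,1],[0,0,-0.02,0,1],[0,0,-0.025,0,1],[0,0,-0.025,0,1],[0,0,-0.015,0,1],[0,0,0,-0.0191,1],[0,0,0,-0.019,1],[0,0,0,0,1]]'
python3 -c "
from h import *
s,e=st()
x=np.array([-.2424,.9702]);y=np.array([.9702,.2424]); d=np.array([.4428,-.2959])-s['tool_pos'][:2]; print(e[:2,0]@d,e[:2,1]@d)"
```

```text
clock: 22.3
tool_pos: [0.5486, -0.0124, 0.0161]
eef_rot: [0.705, 0.709, 0.0, 0.0]
contact_force: [-0.2, -0.5, 3.1]
opening: 0.134
clock: 23.1
tool_pos: [0.5479, -0.0128, 0.1106]
eef_rot: [0.616, 0.788, -0.0, -0.0]
contact_force: [-0.5, -0.7, -1.9]
opening: 0.132
t 23.10 tcp [ 0.5479 -0.0128  0.1106] xax [-0.242  0.97   0.   ] zax [-0.001 -0.    -1.   ] F [-0.5 -0.7 -1.9] op 0.132
-0.24932545556987343 -0.17043193810790996
```

```bash
python3 -m jog '[[-0.0125,-0.0085,0,0,1],[-0.025,-0.017,0,0,1],[-0.025,-0.017,0,0,1],[-0.025,-0.017,0,0,1],[-0.025,-0.017,0,0,1],[-0.025,-0.017,0,0,1],[-0.025,-0.017,0,0,1],[-0.025,-0.017,0,0,1],[-0.025,-0.017,0,0,1],[-0.0245,-0.017,0.01,0,1],[-0.0122,-0.0089,0.01,0,1],[0,0,0.01,0,1],[0,0,0,0,1]]'
python3 -c "
from h import *
s,e=st()
d=np.array([.4428,-.2959])-s['tool_pos'][:2]; print(e[:2,0]@d,e[:2,1]@d)
im=snap('wrist','w11'); crop(im,'w11c',200,80,440,300,2.7); snap('scene','s11')"
```

```text
clock: 24.4
tool_pos: [0.4426, -0.2939, 0.0794]
eef_rot: [0.616, 0.788, 0.0, -0.001]
contact_force: [-0.8, 0.1, -2.5]
opening: 0.134
t 24.40 tcp [ 0.4426 -0.2939  0.0794] xax [-0.242  0.97   0.003] zax [-0.002  0.002 -1.   ] F [-0.8  0.1 -2.5] op 0.134
-0.0019683873906420103 -0.0002890136847580243
```

View pics/w11.png

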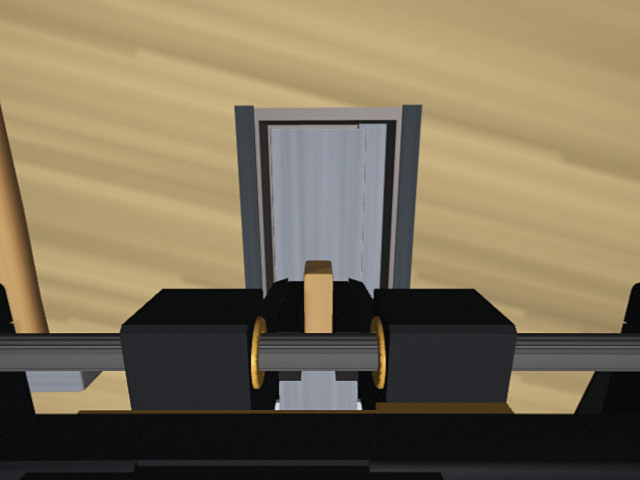

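View pics/w11c.png

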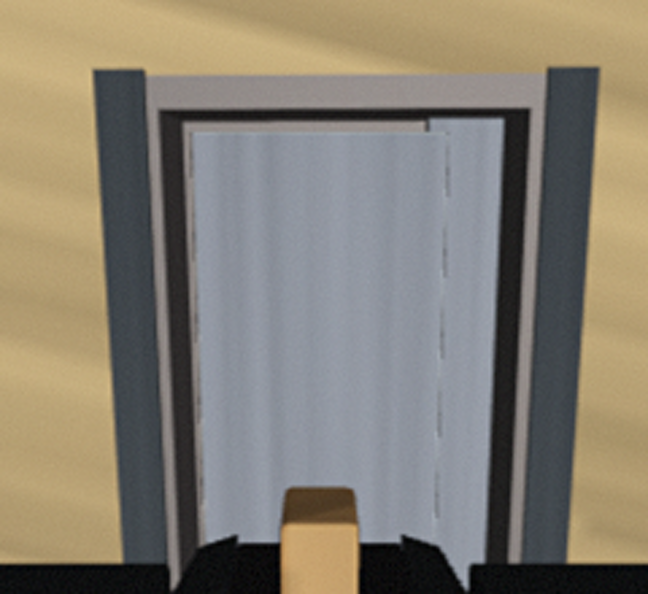

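```bash
python3 - <<'E'
from h import *
c=cal("wrist"); s,e=st()
def q(p,z): return unproj(np.array([p],float)/2.7+np.array((200,80)),z,c)[0,:2]
m=np.array([.5303,-.26896]);th=np.radians(14.03);X=np.array([np.cos(th),np.sin(th)]);Y=np.array([-X[1],X[0]])
f=lambda n,w:print(n,((w-m)@X).round(4),((w-m)@Y).round(4))
f("tool",s["tool_pos"][:2])
zt=s["tool_pos"][2]-.013+.006
f("bladeL",q((192,132),zt)); f("bladeR",q((447,132),zt)); f("bladeR2",q((437,520),zt));f("bladeL2",q((203,520),zt))
f("strip end top",q((429,119),.011))
f("floor left corner",q((183,122),.004))
f("guideL in",q((145,71),.047));f("guideR in",q((548,68),.047)); f("guideR out",q((599,68),.047));f("guideL out",q((94,71),.047));f("guideR2 out",q((567,563),.047));f("guideL2out",q((123,563),.047))
E
```

```text
t 24.50 tcp [ 0.4442 -0.2931  0.0808] xax [-0.245  0.97   0.002] zax [ 0.001  0.002 -1.   ] F [ 0.5  0.9 -2.3] op 0.129
tool -0.0894 -0.0026
bladeL -0.1642 -0.022
bladeR -0.1643 0.0176
bladeR2 -0.1006 0.0183
bladeL2 -0.1005 -0.0221
strip end top -0.1704 0.0217
floor left corner -0.1701 -0.0328
guideL in -0.176 -0.0334
guideR in -0.1767 0.0387
guideR out -0.1767 0.0479
guideL out -0.176 -0.0426
guideR2 out -0.0817 0.0488
guideL2out -0.0815 -0.0422
```

```bash
python3 -m jog '[[0,0,0.01,0,1],[0,0,0.018,0,1],[0,0,0.016,0,1],[0,0,0.008,0,1],[0,0,0.004,0,1],[0,0,0.003,0,1],[0,0,0.002,0,1],[0,0,0,0,1],[0,0,0,0,1]]'
python3 -c "
from h import *
st()"
```

```text
clock: 25.4
tool_pos: [0.4434, -0.2955, 0.0201]
eef_rot: [0.616, 0.788, 0.0, 0.0]
contact_force: [0.2, -0.2, -2.8]
opening: 0.132
t 25.40 tcp [ 0.4434 -0.2955  0.0201] xax [-0.242  0.97  -0.   ] zax [ 0.001 -0.    -1.   ] F [ 0.2 -0.2 -2.8] op 0.132
```

```bash
python3 -m jog '[[0,0,0.001,0,1],[0,0,0.001,0,1],[0,0,0,0,1]]';python3 -m jog '[[0,0,0.001,0,1],[0,0,0.001,0,1],[0,0,0,0,1]]'
```

```text
clock: 25.7
tool_pos: [0.4432, -0.2954, 0.0177]
eef_rot: [0.616, 0.788, -0.0, 0.0]
contact_force: [-0.3, 0.1, -2.1]
opening: 0.129
clock: 26.0
tool_pos: [0.4433, -0.2954, 0.0171]
eef_rot: [0.616, 0.788, -0.0, 0.001]
contact_force: [-3.2, 1.7, 11.3]
opening: 0.134
```

```bash
python3 -m jog '[[0,0,-0.0007,0,1],[0.001,0,0,0,1],[0.001,0,0,0,1],[0.001,0,0,0,1],[0,0,0,0,1]]';python3 -m jog '[[0.001,0,0,0,1],[0,0,0,0,1]]';python3 -m jog '[[0.001,0,0,0,1],[0,0,0,0,1]]'
```

```text
clock: 26.5
tool_pos: [0.4433, -0.2952, 0.0171]
eef_rot: [0.616, 0.788, -0.001, 0.002]
contact_force: [0.2, -4.0, 6.4]
opening: 0.133
clock: 26.7
tool_pos: [0.4432, -0.2943, 0.0172]
eef_rot: [0.616, 0.787, -0.001, 0.002]
contact_force: [0.5, -5.2, 5.5]
opening: 0.131
clock: 26.9
tool_pos: [0.4431, -0.2932, 0.0171]
eef_rot: [0.616, 0.788, -0.001, 0.002]
contact_force: [0.4, -5.3, 5.9]
opening: 0.129
```

```bash
python3 -m jog '[[0.001,0,0,0,1],[0,0,0,0,1]]';python3 -m jog '[[0.001,0,0,0,1],[0,0,0,0,1]]';python3 -m jog '[[0.001,0,0,0,1],[0,0,0,0,1]]'
```

```text
clock: 27.1
tool_pos: [0.443, -0.292, 0.0172]
eef_rot: [0.616, 0.788, -0.001, 0.002]
contact_force: [0.9, -4.7, 4.9]
opening: 0.13
clock: 27.3
tool_pos: [0.4428, -0.291, 0.0171]
eef_rot: [0.616, 0.788, -0.001, 0.002]
contact_force: [0.6, -4.8, 5.4]
opening: 0.132
clock: 27.5
tool_pos: [0.4426, -0.2901, 0.0171]
eef_rot: [0.616, 0.788, -0.001, 0.002]
contact_force: [0.5, -5.4, 4.6]
opening: 0.135
```

```bash
python3 -m jog '[[0.001,0,0,0,1],[0,0,0,0,1]]';python3 -m jog '[[0.001,0,0,0,1],[0,0,0,0,1]]';python3 -m jog '[[0.001,0,0,0,1],[0,0,0,0,1]]'
```

```text
clock: 27.7
tool_pos: [0.4426, -0.2897, 0.0172]
eef_rot: [0.616, 0.788, -0.001, 0.003]
contact_force: [1.6, -6.2, 5.0]
opening: 0.13
clock: 27.9
tool_pos: [0.4426, -0.2896, 0.0172]
eef_rot: [0.616, 0.787, -0.002, 0.003]
contact_force: [2.4, -8.7, 4.9]
opening: 0.13
clock: 28.1
tool_pos: [0.4426, -0.2896, 0.0173]
eef_rot: [0.617, 0.787, -0.002, 0.004]
contact_force: [2.2, -10.2, 3.6]
opening: 0.13
```

```bash
python3 -m jog '[[0.002,0,0.0005,0,1],[0,0,0,0,1],[0,0,0,0,1]]';python3 -m jog '[[-0.003,0,0,0,1],[0,0,0,0,0.78],[0,0,0,0,0.78],[0,0,0,0,0.78]]'; python3 -m jog '[[0,0,-0.015,0,0.78],[0,0,-0.02,0,0.78],[0,0,-0.02,0,0.78],[0,0,-0.02,0,0.78],[0,0,-0.03,0,0.6],[0,0,0,0,0.5],[0,0,0,0,0.5]]'
python3 -c "
from h import *
st(); im=snap('wrist','w12'); crop(im,'w12c',230,120,410,340,2.7); snap('scene','s12')"
```

```text
clock: 28.4
tool_pos: [0.4426, -0.2895, 0.0173]
eef_rot: [0.617, 0.787, -0.003, 0.005]
contact_force: [2.7, -12.2, 8.0]
opening: 0.133
clock: 28.8
tool_pos: [0.4415, -0.2862, 0.0161]
eef_rot: [0.616, 0.788, -0.0, 0.001]
contact_force: [1.5, -3.9, 2.9]
opening: 0.218
clock: 29.5
tool_pos: [0.4404, -0.2848, 0.1207]
eef_rot: [0.615, 0.788, 0.0, -0.0]
contact_force: [-0.6, -0.3, -0.7]
opening: 0.469
t 29.50 tcp [ 0.4404 -0.2848  0.1207] xax [-0.243  0.97   0.001] zax [-0.     0.001 -1.   ] F [-0.6 -0.3 -0.7] op 0.469
```

View pics/w12c.png

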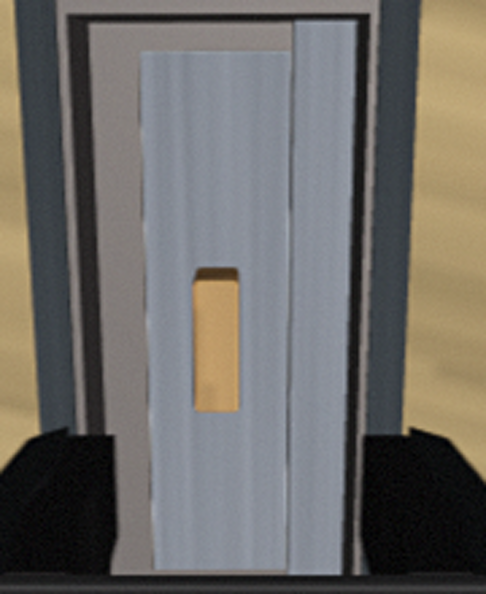

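```bash
python3 -m jog '[[0.014,0.03,0,0,0.5],[0,0.03,0.02,0,0.5],[0,0.01,0.02,0,0.5],[0,0,0,0,0.5],[0,0,0,0,0.5],[0,0,0,0,0.5]]'
python3 -c "
from h import *
st(); im=snap('wrist','w13'); crop(im,'w13c',250,60,390,200,4.2);crop(im,'w13d',250,190,390,330,4.2); snap('scene','s12')"
```

```text
clock: 30.2
tool_pos: [0.5043, -0.2556, 0.0811]
eef_rot: [0.616, 0.788, -0.0, -0.0]
contact_force: [-0.3, -0.3, -0.4]
opening: 0.498
t 30.20 tcp [ 0.5043 -0.2556  0.0811] xax [-0.241  0.97  -0.   ] zax [-0.001 -0.    -1.   ] F [-0.3 -0.3 -0.4] op 0.498
```

View pics/w13.png

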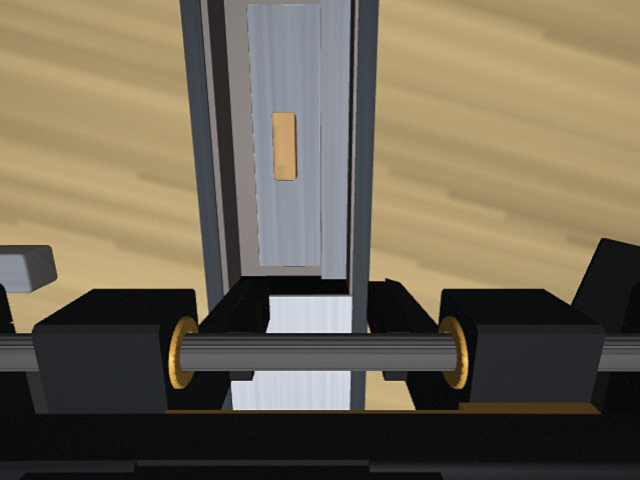

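View pics/w13c.png

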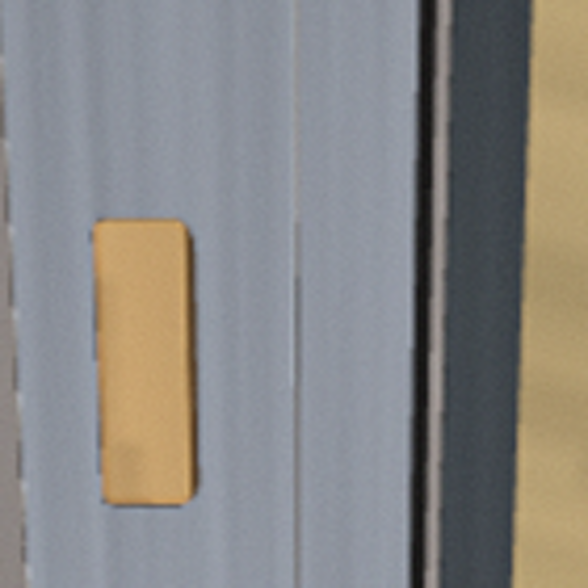

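View pics/w13d.png

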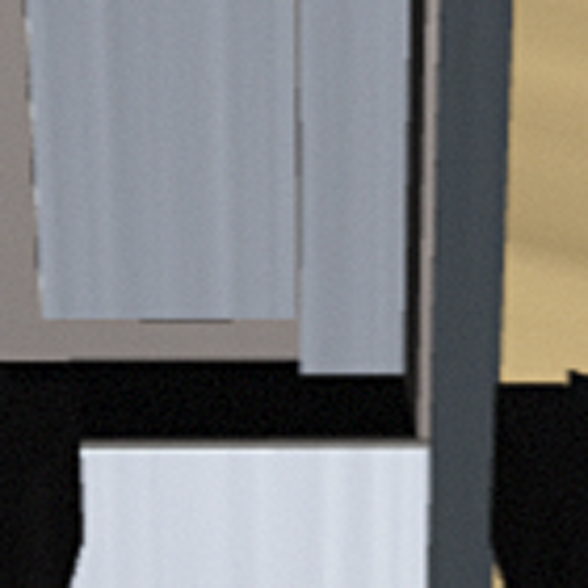

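```bash
python3 - <<'E'
import cv2,numpy as np
im=cv2.imread("pics/w13.png").astype(float).mean(2)
for y in range(8,266,16):
    print(y, im[y-3:y+4,314:330].mean(0).round(0).astype(int))
E
```

```text
8 [139 140 143 146 147 141 129 136 143 141 142 142 142 141 143 146]
24 [140 141 144 147 150 144 124 132 143 143 144 143 143 143 145 148]
40 [143 142 144 149 151 149 127 133 146 144 145 145 144 144 146 149]
56 [143 145 146 149 150 155 147 144 146 146 146 145 146 145 148 150]
72 [145 147 148 150 152 158 148 146 147 146 148 148 147 146 148 151]
88 [145 147 149 151 152 158 149 146 148 149 147 149 148 148 150 152]
104 [146 149 150 151 153 160 152 147 150 149 149 149 149 148 151 151]
120 [147 148 151 152 153 163 138 138 150 151 150 150 148 149 151 152]
136 [148 150 152 153 155 167 121 127 153 152 151 150 149 149 151 150]
152 [148 151 153 153 156 160 125 133 153 152 151 150 149 149 150 150]
168 [149 151 154 155 156 154 126 137 153 153 151 150 149 149 151 151]
184 [149 152 155 156 157 155 126 137 154 153 151 150 149 149 150 150]
200 [150 153 156 157 157 156 128 138 155 155 152 150 148 149 149 149]
216 [150 152 157 157 158 156 117 128 155 156 154 150 149 147 149 148]
232 [150 152 157 158 158 158 128 118 146 156 153 150 148 147 148 147]
248 [150 151 156 158 157 157 135 123 146 157 154 150 147 148 147 147]
264 [145 146 148 149 148 148 135 141 155 156 153 151 149 148 147 147]
```

```bash
python3 -m jog '[[0,0,-0.03,0,0.5],[0,0,0,0.0227,0.5],[0,0,0,0.0227,0.5],[0,0,0,0.0227,0.5],[0,0,0,0.0227,0.5],[0,0,0,0.0227,0.5],[0,0,0,0.0227,0.5],[0,0,0,0.0227,0.5],[0,0,0,0.0227,0.5],[0,0,0,0.0227,0.5],[0,0,0,0.0227,0.5],[0,0,0,0.0227,0.5],[0,0,0,0,0.5],[0,0,0,0,0.5]]'
python3 -c "
from h import *
s,e=st(); snap('wrist','w14'); d=np.array([.6089,-.247])-s['tool_pos'][:2]; print(e[:2,0]@d,e[:2,1]@d)"
```

```text
clock: 31.7
tool_pos: [0.5052, -0.2554, 0.1115]
eef_rot: [0.992, 0.124, 0.0, 0.0]
contact_force: [0.5, 0.2, -0.4]
opening: 0.501
t 31.70 tcp [ 0.5052 -0.2554  0.1115] xax [0.969 0.247 0.   ] zax [ 0.    -0.001 -1.   ] F [ 0.5  0.2 -0.4] op 0.501
0.10254774275793717 0.01746565779317106
```

View pics/w14.png

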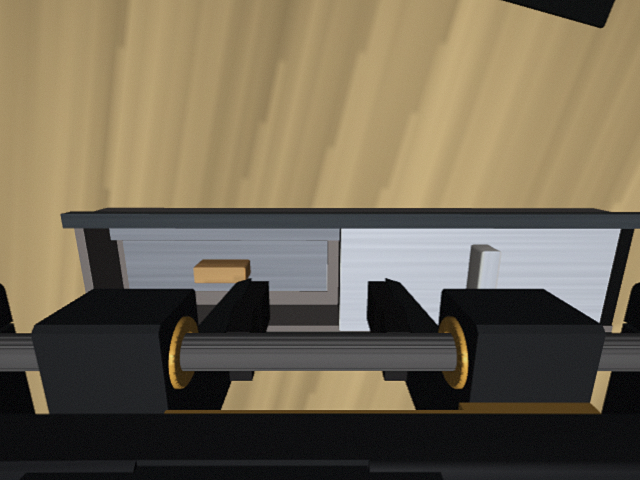

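```bash
python3 -m jog '[[0.02,0.004,0,0,0.5],[0.03,0.0045,0,0,0.5],[0.03,0.0045,0,0,0.5],[0.0225,0.0045,0,0,0.5],[0,0,0,0,0.5],[0,0,0.02,0,0.5],[0,0,0.025,0,0.5],[0,0,0.015,0,0.5],[0,0,0.004,0,0.5],[0,0,0,0,0.5]]'
python3 -c "
from h import *
s,e=st(); snap('wrist','w15')"
```

```text
clock: 32.75
tool_pos: [0.6082, -0.2473, 0.0466]
eef_rot: [0.992, 0.123, -0.001, -0.0]
contact_force: [0.4, -0.6, 0.4]
opening: 0.502
t 32.75 tcp [ 0.6082 -0.2473  0.0466] xax [ 0.97   0.244 -0.001] zax [-0.001  0.    -1.   ] F [ 0.4 -0.6  0.4] op 0.502
```

View pics/w15.png

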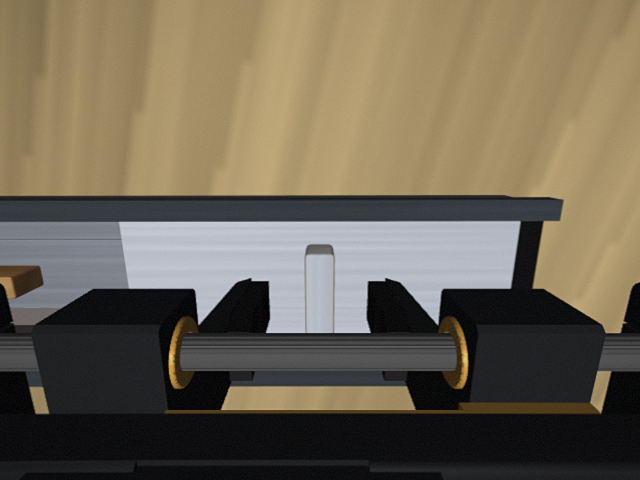

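```bash
python3 -m jog '[[0,0,0,0,1],[0,0,0,0,1],[0,0,0,0,1],[0,0,0,0,1],[0,0,0,0,1]]' 20
python3 -m jog '[[-0.01,0,0,0,1],[-0.015,0,0,0,1],[-0.02,0,0,0,1],[-0.02,0,0,0,1],[-0.02,0,0,0,1],[-0.02,0,0,0,1],[-0.02,0,0,0,1],[-0.015,0,0,0,1],[-0.01,0,0,0,1],[-0.006,0,0,0,1],[-0.004,0,0,0,1],[0,0,0,0,1],[0,0,0,0,1]]'
python3 -m jog '[[-0.002,0,0,0,1],[-0.002,0,0,0,1],[-0.002,0,0,0,1],[0,0,0,0,1]]'
python3 -m jog '[[-0.002,0,0,0,1],[-0.002,0,0,0,1],[0,0,0,0,1]]'
```

```text
clock: 33.3
tool_pos: [0.6089, -0.2473, 0.0473]
eef_rot: [0.992, 0.123, -0.0, 0.0]
contact_force: [-0.3, -1.0, 3.2]
opening: 0.132
clock: 34.6
tool_pos: [0.4538, -0.2866, 0.0472]
eef_rot: [0.992, 0.123, -0.0, 0.001]
contact_force: [-0.4, -1.2, 4.3]
opening: 0.139
clock: 35.0
tool_pos: [0.4482, -0.288, 0.0472]
eef_rot: [0.992, 0.123, 0.0, 0.0]
contact_force: [2.3, -2.7, 5.0]
opening: 0.136
clock: 35.3
tool_pos: [0.4461, -0.2886, 0.0472]
eef_rot: [0.992, 0.123, 0.002, 0.0]
contact_force: [5.0, -3.0, 3.3]
opening: 0.136
```

```bash
python3 -m jog '[[-0.002,0,0,0,1],[-0.001,0,0,0,1],[0,0,0,0,1]]'
python3 -m jog '[[0.006,0,0,0,1],[0,0,0,0,0.7],[0,0,0,0,0.6],[0,0,0,0,0.6],[0,0,-0.03,0,0.5],[0,0,-0.04,0,0.5],[0,0,-0.04,0,0.5],[0,0,-0.04,0,0.5],[0,0,0,0,0.5],[0,0,0,0,0.5]]'
python3 -c "
from h import *
s,e=st(); im=snap('wrist','w16'); snap('top','t16'); snap('scene','s16')"
```

```text
clock: 35.6
tool_pos: [0.4461, -0.2886, 0.0472]
eef_rot: [0.992, 0.124, 0.005, 0.0]
contact_force: [10.6, -1.1, -2.2]
opening: 0.132
clock: 36.6
tool_pos: [0.4464, -0.2879, 0.1971]
eef_rot: [0.992, 0.123, -0.0, 0.0]
contact_force: [-1.2, 0.6, 0.4]
opening: 0.5
t 36.60 tcp [ 0.4464 -0.2879  0.1971] xax [ 0.97   0.243 -0.   ] zax [-0.    -0.001 -1.   ] F [-1.2  0.6  0.4] op 0.500
```

View pics/w16.png

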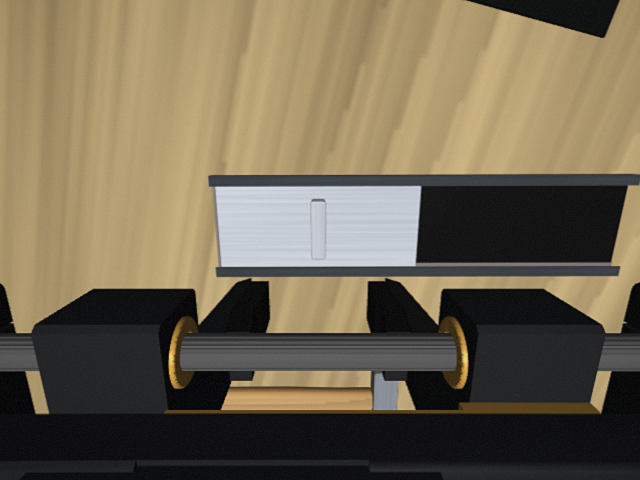

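View pics/t16.png

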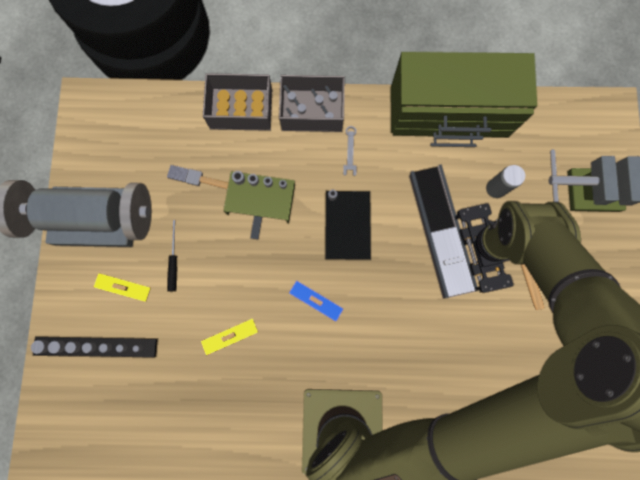

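```bash
python3 -c "
from h import *
st(); print(r.finish_job())"
```

```text
t 36.75 tcp [ 0.4457 -0.2874  0.1954] xax [ 0.97   0.244 -0.003] zax [-0.003  0.001 -1.   ] F [ 0.8  0.3 -0.5] op 0.498
the job is handed in; nothing more can be done
None
```

The job is done and handed in at 36.75 s; `finish_job` gave no verdict.

**What I did, in order:**
- I slid the cover back to its stop.
- I drew the straightedge straight out by its bare end, took it again by the grip block, and drew it clear of the board before lifting.
- I laid it flat on the mat with the grip up, let go, and picked it up again.
- I laid it in the case, pushed it sideways against the steel strip to about 12 N, and let go.
- I slid the cover shut.

**Last checks:**
- **Cover:** it travelled about 0.168 m and met the stop, which pushed back at about 11 N. The last pictures show it fully over the compartment.
- **Straightedge:** before the cover was shut, a close-up showed only a hairline between blade and strip, about as wide all along (estimated under 0.5 mm). The blade was roughly centred lengthwise.
- **Other tools:** they look unmoved in the last top view. The hammer head was behind the arm there. I could not check the socket under the rack, as it never showed clearly in a picture.
- **Forces:** the highest sideways force I read was about 14 N and the highest vertical about 17 N.
- **Disagreement:** the two camera estimates of the case position differed by about 3 mm. I relied on the contact forces for the final fit against the strip.

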